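Put four serviced movements into their trays

ROBOT

A 7-joint arm with a two-finger parallel gripper is mounted at the origin on the work surface. World frame = base frame: x ahead of the robot, y to its left, z up, the work surface at z = 0. Lengths are in m, angles in rad, forces in N, time in s.
With the tool pointing down it reaches from about 0.425 to 0.875 m from the base axis. Payload 9.9 kg.
Tool frame: the origin (TCP) lies between the finger pads; the fingertips stand 17 mm ahead of it and the grasp point (between the pads) lies 2 mm behind it; z points along the fingers, y is the line along which they close (so a half turn about z gives the same grasp; the last joint's range is limited). The gripper opens to 85 mm and grips with 20 to 120 N. Pads are 22 mm wide; open, the fingers measure 114 mm over their backs; the gripper's body (76 mm by 85 mm) begins 54 mm behind the grasp point. The pads swing forward as they close: fully open they stand 13 mm farther back than shut.
Start: joints at [1.029, 0.576, 0.025, 1.437, -0.015, 1.129, -0.057], TCP at [0.298, -0.605, 0.248] pointing down, gripper open.
Joint ranges: [-2.76, 2.76], [-0.34, 2.15], [-1.52, 1.57], [0.19, 2.46], [-1.09, 4.23], [0.17, 1.99], [-2.82, 2.82]. Speed limits (rad/s): [2.22, 2.22, 3.01, 3.01, 3.14, 3.14, 3.14].

INTERFACE

Orientations are given as a rotation vector (axis times angle).
In Python, from plant import move_to, line_to, move_joints, gripper_to, hold, solve_ik, sense, read_camera, PlanningError, job_done gives the robot as it stands. Calls block until the motion is done:
- move_to(position, orientation): joint-space move of the TCP to a pose.
- line_to(position, speed=0.15, rot=None): straight line of the TCP; rot=None keeps the orientation; speed is the mean speed in m/s.
- move_joints(angles): joint-space move.
- gripper_to(opening, f_grip=None): finger opening in m; f_grip is the grip in N (None keeps the last); returns when the fingers have stopped.
- hold(seconds).
- solve_ik(position, orientation): joint angles nearest the present ones, or None.
- sense(): the state.
- read_camera(name): name is "side" or "top"; returns a dict with "frame" (384x512x3 uint8, blue, green, red), "fov_y" (degrees; the focal length in pixels is half the picture's height over the tangent of half this angle, whatever the lens; pixels are square), "cx", "cy" (the principal point, pixels), "T" (4x4, takes a point from camera to world coordinates). Camera axes: x right, y down, z forward; pixel columns grow to the right and rows downward; lengths in m; the calibration is good to about 2 mm. A picture is of the moment at which its call begins. There is no depth.
A pose or a line that the arm cannot do raises PlanningError and nothing moves.
- job_done(): hands the job in; it is judged then, once.
The state is a dict: "time": time; "joint_positions": joint angles; "joint_velocities": joint speeds; "tau": joint torques, N m; "tool_pos": TCP position; "orientation": TCP orientation; "ft_force": force on the tool from outside, world axes, zero at the start; "torque": the same for the moment, N m; "width": finger opening in m; "finger_force": force on a finger pad.
Only numpy, scipy, OpenCV 4.12 (cv2) and the standard library are available. Lean on these libraries where they do the work, as an engineer would, in place of code of your own. Each camera call takes 0.05 s, during which the arm holds its last target. There are 200 camera calls.

TASK

Put each of the four brass movements into the ivory tray of its own shape and size (large round, small round, square, oblong), lying flat on the tray's floor inside the lip with its top still up. Do not turn a movement over on the way, and do not move the oil cup or the eye loupe that stand among them.

Things in the scene. Friction and masses are not known exactly. Their poses are not given: they have to be found in the camera images.
- large_round: the large round watch movement, loose: brass disc 58 mm in diameter, 18 mm high, about 160 g, standing on the bench. Origin at the centre of its underside, z up through the top with the small wheels and red jewels.
- small_round: the small round watch movement, loose: brass disc 36 mm in diameter, 18 mm high, about 80 g. Origin at the centre of its underside, z up through the top with the small wheels and red jewels.
- square: the square clock movement, loose: brass plates on pillars, 46 x 46 mm, 26 mm high, about 150 g, solid to the grip on all four sides. Origin at the centre of its underside, z up, x and y square to its sides.
- oblong: the oblong clock movement, loose: brass plates on pillars, 60 mm long (its x) by 32 mm wide (its y), 20 mm high, about 120 g, solid to the grip on all four sides. Origin at the centre of its underside, z up.
- large_round_tray: the large round tray, fixed to the bench. Ivory plastic with grey felt floor; total height 8 mm, recess floor 4 mm above the bench, so the lip stands 4 mm above the floor and is 5 mm thick. Origin at the centre of its underside (bench level), z up. Round recess 74 mm in diameter, 84 mm outside.
- small_round_tray: the small round tray, fixed to the bench. Ivory plastic with grey felt floor; total height 8 mm, recess floor 4 mm above the bench, so the lip stands 4 mm above the floor and is 5 mm thick. Origin at the centre of its underside (bench level), z up. Round recess 52 mm in diameter, 62 mm outside.
- square_tray: the square tray, fixed to the bench. Ivory plastic with grey felt floor; total height 8 mm, recess floor 4 mm above the bench, so the lip stands 4 mm above the floor and is 5 mm thick. Origin at the centre of its underside (bench level), z up. Square recess 62 x 62 mm, 72 mm outside; x and y square to its sides.
- oblong_tray: the oblong tray, fixed to the bench. Ivory plastic with grey felt floor; total height 8 mm, recess floor 4 mm above the bench, so the lip stands 4 mm above the floor and is 5 mm thick. Origin at the centre of its underside (bench level), z up. Recess 76 mm long (its x) by 48 mm wide (its y), 86 x 58 mm outside.
- oil_cup: the oil cup, a loose bystander to be left alone: steel pot 30 mm in diameter with a dark lid, 25 mm high. Origin at the centre of its underside, z up.
- loupe: the eye loupe, a loose bystander to be left alone: black tapered tube 34 mm in diameter at the foot, 24 mm at the top, 32 mm high. Origin at the centre of its underside, z up. A fixed steel riveting block, 34 x 34 mm and 22 mm high, not listed, also stands among the trays and movements.

How it is judged:
By the outcome, as a careful person would: the job done as asked, in the order asked, and still so for the second after the job is handed in, with the robot touching nothing.
It also fails if it takes over 102 s, if anything falls off the work surface, if the arm or the gripper's body presses on something with over 40 N, if the wrist force passes 120 N, or if a joint passes its speed limit or range.

## Working session

There is one attempt and no reset: what is moved stays moved. The work goes in short steps, each a Python script; the robot and the scene stay as the last script left them, time stands still between calls to the robot, and variables do not carry over. Pictures are saved under pics/ and viewed, at most 14 in all, crops included, and the job is handed in when it is done.

```bash
mkdir -p pics; python3 - <<'E'
from plant import *
import cv2,numpy as np
for n in("top","side"):
    c=read_camera(n); cv2.imwrite(f"pics/{n}0.png",c["frame"]); print(n,c["fov_y"],c["cx"],c["cy"],np.round(c["T"],4).tolist(),[k for k in c])
s=sense();print(s["time"],s["orientation"],s["width"])
E
```

```text
top 51.26459943303217 249.7283338783543 191.16944381119123 [[0.01, -0.9803, 0.1975, 0.2866], [-0.9999, -0.0109, -0.0035, -0.0128], [0.0056, -0.1975, -0.9803, 1.1158], [0.0, 0.0, 0.0, 1.0]] ['frame', 'fov_y', 'cx', 'cy', 'T']
side 51.28587212938942 252.22784377605393 202.24445275920064 [[0.7043, -0.4612, 0.5397, 0.04], [-0.7099, -0.459, 0.5341, -0.4762], [0.0014, -0.7594, -0.6507, 0.6489], [0.0, 0.0, 0.0, 1.0]] ['frame', 'fov_y', 'cx', 'cy', 'T']
0.1 [-3.05823937e+00 -7.12577959e-01  6.46123613e-04] 0.08504621496510562
```

View pics/top0.png

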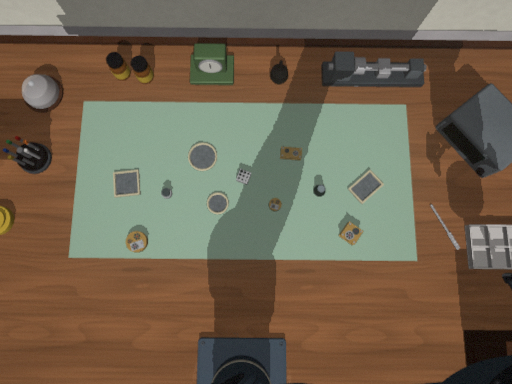

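View pics/side0.png

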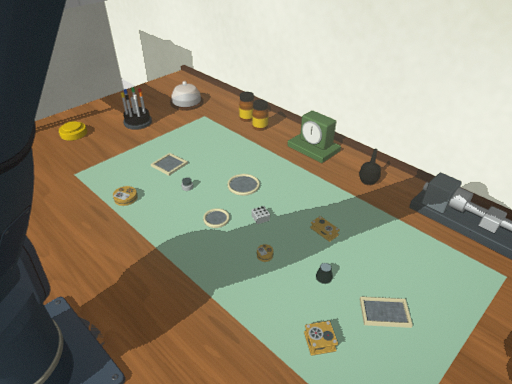

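The top view shows these pixel positions:

| Item | Pixel |
|---|---|
| Large round movement | (137,241) |
| Small round movement | (275,204) |
| Square movement | (351,233) |
| Oblong movement | (291,153) |
| Large round tray | (203,156) |
| Small round tray | (218,203) |
| Square tray | (127,183) |
| Oblong tray | (366,186) |
| Oil cup | (167,193) |
| Loupe | (320,189) |
| Riveting block | (243,176) |

The side view agrees with this. Next I'll segment the objects and cast rays.

```bash
cat > vis.py <<'E'
import cv2,numpy as np
from plant import read_camera
H=dict(large_round=.018,small_round=.018,square=.026,oblong=.020,tray=.008)
def ray(c,uv,z):
    """pixels -> world points on plane z"""
    uv=np.asarray(uv,float).reshape(-1,2); f=c["frame"].shape[0]/2/np.tan(np.radians(c["fov_y"]/2))
    d=np.c_[(uv-[c["cx"],c["cy"]])/f,np.ones(len(uv))]@c["T"][:3,:3].T; o=c["T"][:3,3]
    return o+d*((z-o[2])/d[:,2])[:,None]
def proj(c,p):
    f=c["frame"].shape[0]/2/np.tan(np.radians(c["fov_y"]/2))
    q=(np.asarray(p)-c["T"][:3,3])@c["T"][:3,:3]; return q[:,:2]/q[:,2:]*f+[c["cx"],c["cy"]]
def blobs(c):
    """non-mat blobs inside the mat: list of (contour, median hsv of blob)"""
    hsv=cv2.cvtColor(c["frame"],cv2.COLOR_BGR2HSV)
    green=cv2.inRange(hsv,(60,40,30),(90,255,255))
    cs,_=cv2.findContours(green,cv2.RETR_EXTERNAL,cv2.CHAIN_APPROX_NONE)
    m=np.zeros_like(green); cv2.drawContours(m,[cv2.convexHull(max(cs,key=cv2.contourArea))],-1,255,-1)
    m=cv2.erode(m,np.ones((5,5)))&~green
    cs,_=cv2.findContours(m,cv2.RETR_EXTERNAL,cv2.CHAIN_APPROX_NONE)
    out=[]
    for k in cs:
        if cv2.contourArea(k)<40: continue
        b=np.zeros_like(m); cv2.drawContours(b,[k],-1,255,-1); out.append((k,np.median(hsv[(b&m)>0],0)))
    return out
E
python3 - <<'E'
from vis import *
for n in("top","side"):
    c=read_camera(n); im=cv2.resize(c["frame"],None,fx=4,fy=4,interpolation=cv2.INTER_CUBIC)
    for k,h in blobs(c):
        z=.009 if h[1]>120 else .004
        w=ray(c,k.reshape(-1,2),z); r=cv2.minAreaRect((w[:,:2]*1000).astype(np.float32)); x,y,a,b=cv2.boundingRect(k)
        print(n,(x+a/2,y+b/2),cv2.contourArea(k),h,np.round(r[0]),np.round(r[1]),round(r[2]))
        cv2.drawContours(im,[k*4+2],-1,(0,0,255),1)
    if n=="top": cv2.imwrite("pics/a.png",im[560:1040,440:1240]); cv2.imwrite("pics/b.png",im[560:1040,920:1640])
E
```

```text
top (180.5, 142.5) 6494.5 [ 65.  38. 165.] [674. 186.] [141. 581.] 15
side (321.0, 338.0) 892.5 [ 21. 137. 168.] [ 396. -293.] [62. 55.] 55
side (386.0, 312.0) 1349.0 [ 87.  28. 121.] [ 528. -346.] [66. 90.] 41
side (323.5, 273.0) 148.0 [74. 35. 61.] [ 521. -206.] [52. 27.] 32
side (265.0, 253.0) 251.5 [ 23.  97. 111.] [475. -83.] [55. 37.] 43
side (324.5, 228.5) 437.5 [ 22. 131. 114.] [ 623. -131.] [74. 51.] 86
side (216.5, 218.0) 401.0 [ 50.  31. 132.] [475.  76.] [66. 63.] 45
side (260.5, 215.0) 234.5 [ 71.  10. 141.] [557.   8.] [56. 44.] 69
side (125.0, 195.5) 406.5 [ 22. 106. 165.] [367. 302.] [85. 61.] 68
side (187.5, 184.5) 112.0 [ 75.   25.  111.5] [507. 226.] [53. 31.] 52
side (243.5, 184.5) 555.0 [ 80.5  25.  124. ] [611. 123.] [94. 85.] 45
side (169.0, 164.0) 462.5 [ 47.   38.5 127. ] [529. 337.] [82. 84.] 7
```

View pics/a.png

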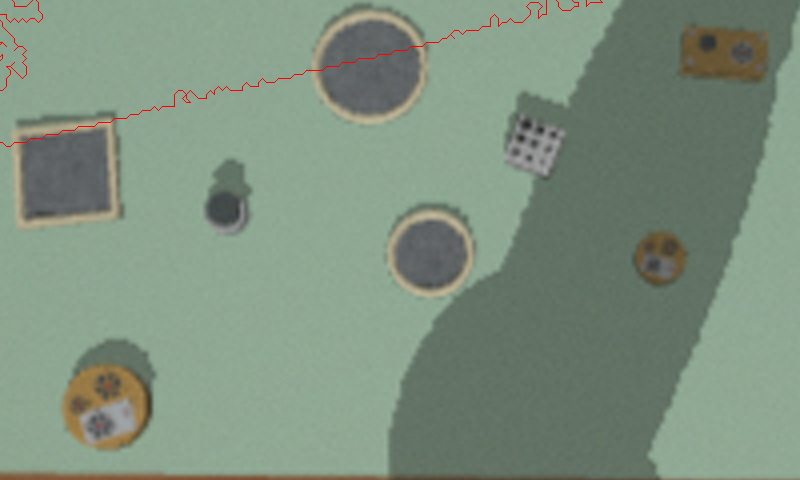

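View pics/b.png

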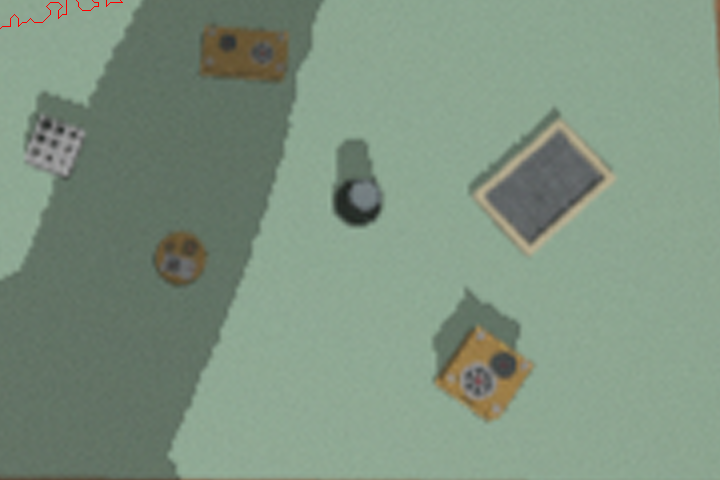

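The crops show all four movements standing top up, with clear space around each one. The green mask failed in the top view, so I'll segment by warm hue instead and compare the two cameras.

```bash
cat >> vis.py <<'E'
def warm(c):
    """brass/ivory things on the mat: [name-free] dicts with kind, rect at given z (mm-sized), circ"""
    im=cv2.resize(c["frame"],None,fx=4,fy=4,interpolation=cv2.INTER_LINEAR); hsv=cv2.cvtColor(im,cv2.COLOR_BGR2HSV)
    b,g,r=[im[...,i].astype(int) for i in range(3)]
    m=((r>g+3)&(r>b+8)).astype(np.uint8)*255
    m=cv2.morphologyEx(m,cv2.MORPH_CLOSE,np.ones((9,9)))
    out=[]
    for k in cv2.findContours(m,cv2.RETR_EXTERNAL,cv2.CHAIN_APPROX_NONE)[0]:
        if not 900<cv2.contourArea(k)<30000: continue
        px=(k.reshape(-1,2)+.5)/4-.5
        p=ray(c,px,.009)[:,:2]; ce=(p.max(0)+p.min(0))/2
        if not(.34<ce[0]<.75 and -.42<ce[1]<.42): continue
        bm=np.zeros_like(m); cv2.drawContours(bm,[k],-1,255,-1)
        out.append((px,ce,np.median(hsv[(bm&m)>0],0),cv2.mean(im,bm)))
    return out
E
python3 - <<'E'
from vis import *
C={n:read_camera(n) for n in("top","side")}
hints=dict(large_round=(367,302),small_round=(475,-83),square=(396,-293),oblong=(623,-131),large_round_tray=(611,123),small_round_tray=(475,76),square_tray=(529,337),oblong_tray=(528,-346))
for n,h in hints.items():
    H_=H.get(n,.008)
    for cn in C:
        for px,ce,hs,_ in warm(C[cn]):
            if np.hypot(*(ce*1000-h))<25:
                w=ray(C[cn],px,H_/2)[:,:2]*1000
                wt=ray(C[cn],px,H_)[:,:2]*1000
                r=cv2.minAreaRect(w.astype(np.float32))
                print(n,cn,"rect",np.round(r[0],1),np.round(r[1],1),round(r[2],1),"bbox c",np.round((w.max(0)+w.min(0))/2,1),"S",hs[1])
E
```

```text
large_round side rect [364.4 294.8] [78.1 57.3] 63.9 bbox c [364.8 295.3] S 125.5
small_round side rect [471.7 -86.5] [48.2 34.1] 44.3 bbox c [472.2 -85.7] S 115.0
square side rect [ 393.9 -294.7] [59.8 53.1] 54.5 bbox c [ 393.8 -294.2] S 152.0
oblong side rect [ 621.8 -132.1] [70.5 47. ] 85.4 bbox c [ 621.4 -132.2] S 133.0
large_round_tray side rect [610.9 122.2] [85.1 78.4] 26.6 bbox c [610.6 123.3] S 56.0
small_round_tray side rect [474.6  75.2] [62.2 57.1] 47.4 bbox c [475.  76.] S 57.0
oblong_tray side rect [ 527.7 -345.6] [60.8 86.8] 41.0 bbox c [ 527.4 -345.2] S 60.0
```

```bash
python3 - <<'E'
from vis import *
c=read_camera("top")
P=[(137,241),(275,204),(351,233),(291,153),(203,156),(218,203),(127,183),(366,186),(243,380)]
print(np.round(ray(c,P,.009)*1000))
for px,ce,hs,_ in warm(c): print(px.mean(0),ce,hs)
for p in P[:4]+[(203,144),(150,200)]: print(p,c["frame"][p[1],p[0]])
E
```

```text
[[ 366.  292.    9.]
 [ 474.  -88.    9.]
 [ 395. -298.    9.]
 [ 623. -134.    9.]
 [ 611.  118.    9.]
 [ 475.   72.    9.]
 [ 529.  331.    9.]
 [ 528. -346.    9.]
 [  13.   -4.    9.]]
(137, 241) [133 149 156]
(275, 204) [ 85  98 104]
(351, 233) [91 91 90]
(291, 153) [ 52  84 102]
(203, 144) [134 156 163]
(150, 200) [146 167 141]
```

The wood surrounds the mat, so everything on it counts as a nested contour. `RETR_CCOMP` will find them.

```bash
python3 - <<'E'
s=open("vis.py").read()
a,b=s.split("def warm(c):")
b=b.replace("    for k in cv2.findContours(m,cv2.RETR_EXTERNAL,cv2.CHAIN_APPROX_NONE)[0]:\n","    ks,hi=cv2.findContours(m,cv2.RETR_CCOMP,cv2.CHAIN_APPROX_NONE)\n    for k,h in zip(ks,hi[0]):\n        if h[3]>=0: continue\n")
b+='''
HINT=dict(large_round=(367,297),small_round=(475,-86),square=(396,-295),oblong=(623,-132),large_round_tray=(611,120),small_round_tray=(475,74),square_tray=(529,333),oblong_tray=(528,-346))
'''
open("vis.py","w").write(a+"def warm(c):"+b)
E
python3 - <<'E'
from vis import *
C={n:read_camera(n) for n in("top","side")}
for n,h in HINT.items():
    H_=H.get(n,.008)
    for cn in C:
        for px,ce,hs,_ in warm(C[cn]):
            if np.hypot(*(ce*1000-h))<25:
                w=ray(C[cn],px,H_/2)[:,:2]*1000
                r=cv2.minAreaRect(w.astype(np.float32))
                print(n,cn,"rect",np.round(r[0],1),np.round(r[1],1),round(r[2],1),"bbox c",np.round((w.max(0)+w.min(0))/2,1),"S",hs[1])
E
```

```text
large_round top rect [366.2 293.6] [57.4 59.9] 0.6 bbox c [366.2 293.6] S 111.0
large_round side rect [364.7 294.6] [77.7 57.6] 67.1 bbox c [364.8 295.4] S 125.0
small_round top rect [473.8 -87.2] [34.8 35.1] 26.4 bbox c [473.7 -87.3] S 91.0
small_round side rect [471.7 -86.5] [48.2 34.1] 44.3 bbox c [472.2 -85.8] S 114.0
square top rect [ 394.1 -296.1] [49.2 52.4] 53.5 bbox c [ 395.1 -295.8] S 110.0
square side rect [ 394.  -294.6] [59.8 53.1] 54.5 bbox c [ 393.8 -294.2] S 152.0
oblong top rect [ 622.7 -133.3] [60.8 36.6] 85.2 bbox c [ 623.1 -133.3] S 108.0
oblong side rect [ 621.8 -132.2] [70.6 47. ] 85.4 bbox c [ 621.4 -132.2] S 133.0
large_round_tray top rect [611.9 121.2] [81.2 79.8] 26.4 bbox c [612.  121.5] S 48.0
large_round_tray side rect [610.6 123.5] [82.9 82. ] 5.8 bbox c [610.5 123.4] S 56.0
small_round_tray top rect [476.1  74.7] [58.6 57.7] 0.6 bbox c [476.1  74.6] S 47.0
small_round_tray side rect [475.2  75.2] [62.2 57.4] 50.0 bbox c [474.8  75.9] S 57.0
square_tray top rect [530.6 334.8] [71.4 71.5] 7.2 bbox c [531.  334.8] S 49.0
oblong_tray top rect [ 528.6 -346.2] [56.2 86.1] 41.4 bbox c [ 528.5 -346.2] S 49.0
oblong_tray side rect [ 527.6 -345.5] [60.5 86.9] 41.3 bbox c [ 527.6 -345.2] S 60.0
```

Both cameras agree to about 2 mm and the measured sizes match the given ones. I'll probe the bench once with the fingers at 36 mm opening to find where the tips are, then do the small round.

```bash
cat > rob.py <<'E'
import numpy as np
from scipy.spatial.transform import Rotation as R
from plant import *
def down(deg):
    """tool pointing down, fingers closing along world angle deg; of the two half turns, the one nearest in joints"""
    y=np.array([np.cos(np.radians(deg)),np.sin(np.radians(deg)),0]); z=np.array([0,0,-1.])
    return R.from_matrix(np.c_[np.cross(y,z),y,z]).as_rotvec()
def best(pos,degs):
    q0=np.array(sense()["joint_positions"]); c=[]
    for d in degs:
        for h in(0,180):
            q=solve_ik(pos,down(d+h))
            if q is not None: c.append((np.abs(np.array(q)-q0).max(),d+h))
    return down(min(c)[1])
TIP0=.017                      # fingertips ahead of TCP when shut
def tip(w): return TIP0-.057*(np.cos(np.radians(-5.9))-np.sqrt(1-(np.sin(np.radians(-5.9))+w/2/.057)**2))
UP=.15
def st(msg):
    s=sense(); print(msg,"t %.1f w %.1f ff %.1f"%(s["time"],s["width"]*1e3,np.max(s["finger_force"])),"F",np.round(s["ft_force"],1),"p",np.round(np.array(s["tool_pos"])*1e3,1))
def pick(xy,degs,w,f=40):
    p=[*xy,UP]; move_to(p,best(p,degs)); gripper_to(.085,f)
    z=.006+tip(w); line_to([*xy,z],.15); gripper_to(w-.008,f); st("gripped")
    line_to([*xy,UP],.15); st("lifted"); return z
def place(xy,degs,z,w):
    p=[*xy,UP]; move_to(p,best(p,degs))
    line_to([*xy,.04+z],.2); line_to([*xy,z+.005],.06); st("at floor")
    gripper_to(min(w+.022,.085)); line_to([*xy,UP],.2); st("clear")
E
python3 - <<'E'
from rob import *
p=[.55,-.087,.1]; move_to(p,best(p,[90])); gripper_to(.036,40); st("above")
line_to([.55,-.087,.026],.15); hold(.2); f0=sense()["ft_force"][2]
z=.026
while z>.010:
    z-=.001; line_to([.55,-.087,z],.03); s=sense()
    if s["ft_force"][2]-f0>4: break
print(z,tip(.036)); st("touch"); line_to([.55,-.087,.06]); st("up")
E
```

```text
above t 3.1 w 35.7 ff 0.0 F [ 0.2 -0.5  0.5] p [550. -87. 100.]
0.014999999999999989 0.01599395284214237
touch t 6.7 w 35.8 ff 8.2 F [-4.7 -0.3 16.6] p [550.1 -87.   16. ]
up t 7.2 w 36.3 ff 0.0 F [ 0.7  0.5 -0.3] p [550.1 -87.2  60.1]
```

The tips touched the bench with the TCP at 16.0 mm, exactly as the model predicts. Now the small round.

```bash
python3 - <<'E'
from rob import *
import cv2
z=pick((.4731,-.0867),[90,60,120,30,150,0],.036)
if sense()["width"]>.030: place((.4756,.0752),[90,60,120,30,150,0],z,.036)
c=read_camera("side"); cv2.imwrite("pics/s1.png",cv2.resize(c["frame"][150:300,130:330],None,fx=3,fy=3))
E
```

```text
gripped t 9.8 w 34.2 ff 38.9 F [-1.2  0.1  8.6] p [473.3 -86.8  22.6]
lifted t 10.8 w 34.6 ff 39.9 F [-0.   0.3 -1.9] p [472.6 -86.8 149.3]
at floor t 12.8 w 34.3 ff 40.3 F [-1.4 -0.3  3.3] p [475.2  75.   26.7]
clear t 13.9 w 58.0 ff 0.0 F [1.5 0.2 0.6] p [475.2  74.7 149.2]
```

View pics/s1.png

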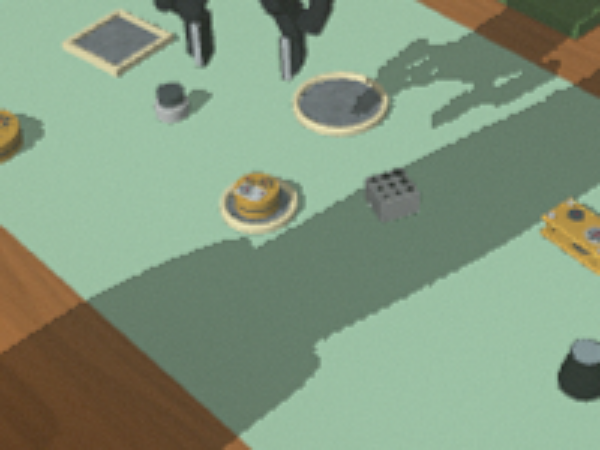

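The small round sits flat in the middle of its tray, at crop (258,197). Now the large round and the oblong.

```bash
python3 - <<'E'
from rob import *
A=[90,60,120,30,150,0]
z=pick((.3656,.2944),A,.058)
if sense()["width"]>.05: place((.6113,.1224),A,z,.058)
z=pick((.6223,-.1327),[85.3+90],.032)
if sense()["width"]>.026: place((.5281,-.3458),[131.4+90],z,.032)
E
```

```text
gripped t 16.7 w 56.4 ff 40.7 F [-1.1 -1.5  9. ] p [366.  294.6  19.2]
lifted t 17.8 w 56.5 ff 42.8 F [-0.2 -0.5 -2.4] p [365.4 293.9 149.3]
at floor t 20.2 w 56.1 ff 44.3 F [-2.7 -2.   5.2] p [610.8 122.1  23.2]
clear t 21.4 w 79.6 ff 0.0 F [-0.8 -0.1 -0.5] p [610.8 121.9 149. ]
gripped t 24.3 w 30.6 ff 41.0 F [-0.2 -0.6  6.3] p [ 622.6 -132.8   22.9]
lifted t 25.3 w 30.7 ff 40.2 F [ 0.8 -1.3 -1.6] p [ 621.7 -133.   149. ]
at floor t 28.1 w 30.8 ff 40.2 F [-0.  -0.7 -1.3] p [ 527.9 -345.7   27. ]
clear t 29.2 w 54.2 ff 0.0 F [ 0.3 -0.1 -0.1] p [ 527.4 -345.7  149.1]
```

```bash
python3 - <<'E'
from rob import *
import cv2
z=pick((.3943,-.2952),[53.5,143.5],.046)
if sense()["width"]>.04: place((.5308,.3348),[7.2,97.2],z,.046)
p=[.45,-.1,.3]; move_to(p,best(p,[90])); hold(.5); st("end")
for n,(y0,y1,x0,x1) in dict(side=(140,350,90,430),top=(130,260,100,400)).items():
    c=read_camera(n); cv2.imwrite(f"pics/{n}E.png",cv2.resize(c["frame"][y0:y1,x0:x1],None,fx=2.3,fy=2.3)); cv2.imwrite(f"pics/{n}_full.png",c["frame"])
E
```

```text
gripped t 31.7 w 45.2 ff 40.6 F [-2.2  0.5  7.6] p [ 394.4 -295.5   21.3]
lifted t 32.7 w 45.5 ff 41.0 F [ 0.8 -0.3 -1.6] p [ 393.8 -295.   149.3]
at floor t 36.3 w 45.3 ff 41.6 F [-0.3 -2.3  3. ] p [530.6 334.5  25.4]
clear t 37.4 w 68.1 ff 0.0 F [-0.  -0.5 -0.1] p [530.7 334.  148.9]
end t 39.6 w 67.5 ff 0.0 F [ 0.3 -0.6 -0.5] p [450.  -99.9 299.9]
```

View pics/sideE.png

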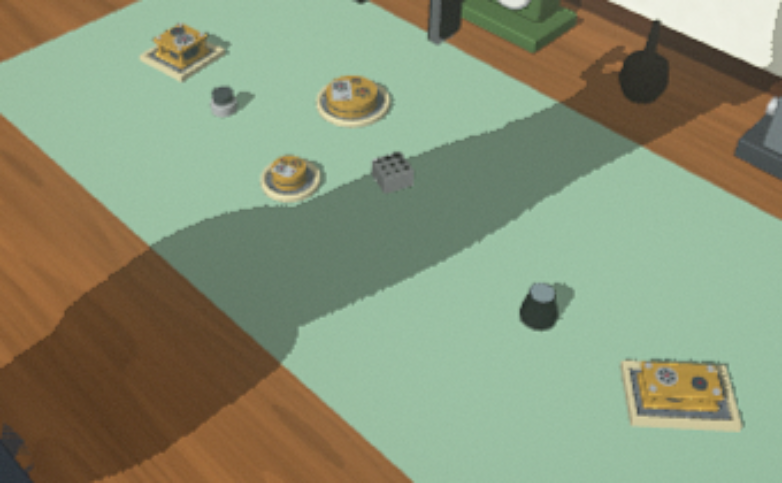

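View pics/topE.png

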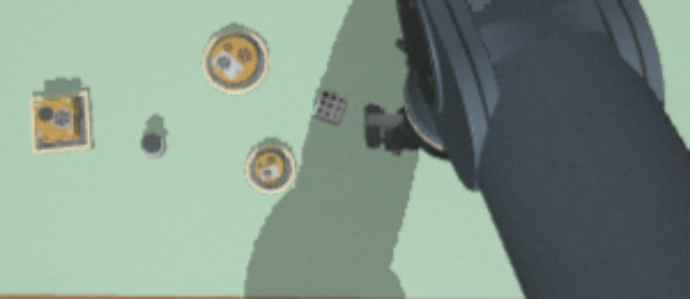

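All four are in their trays, and the cup, loupe and block look unmoved. In the top view the square looks off-centre, though that could be parallax, so I'll measure it.

```bash
python3 - <<'E'
from vis import *
T=dict(large_round=(611.3,122.4),small_round=(475.6,75.2),square=(530.8,334.8),oblong=(528.1,-345.8))
for cn in("top","side"):
    c=read_camera(cn); im=cv2.resize(c["frame"],None,fx=4,fy=4); hsv=cv2.cvtColor(im,cv2.COLOR_BGR2HSV)
    m=cv2.inRange(hsv,(12,85,40),(32,255,255)); m=cv2.morphologyEx(m,cv2.MORPH_CLOSE,np.ones((13,13)))
    ks,_=cv2.findContours(m,cv2.RETR_CCOMP,cv2.CHAIN_APPROX_NONE)
    for n,t in T.items():
        for k in ks:
            if not 900<cv2.contourArea(k)<20000: continue
            w=ray(c,(k.reshape(-1,2)+.5)/4-.5,.004+H[n]/2)[:,:2]*1000; r=cv2.minAreaRect(w.astype(np.float32))
            if np.hypot(*(np.array(r[0])-t))<20: print(cn,n,"offset",np.round(np.array(r[0])-t,1),np.round(r[1],1),round(r[2],1))
im=cv2.imread("pics/side_full.png"); cv2.imwrite("pics/sq.png",cv2.resize(im[135:200,140:290],None,fx=5,fy=5,interpolation=cv2.INTER_CUBIC))
E
```

```text
top large_round offset [-0.5 -0.1] [60.3 56.5] 1.7
top large_round offset [-7.   7.6] [39.3 27. ] 45.4
top small_round offset [4.5 0.5] [28.6 34.9] 6.9
top square offset [0.9 0.7] [53.1 52.3] 7.5
top square offset [2.6 2.8] [42.5 26.5] 86.9
side large_round offset [-3.1  0.1] [77.6 59.1] 44.9
side small_round offset [-2.2  1. ] [52.8 36.2] 48.0
side square offset [-0.2  1.3] [69.8 75.5] 8.0
side oblong offset [-0.5  2.1] [46.1 67.3] 42.0
side oblong offset [ 0.2 14.9] [19.3 17.5] 31.7
```

View pics/sq.png

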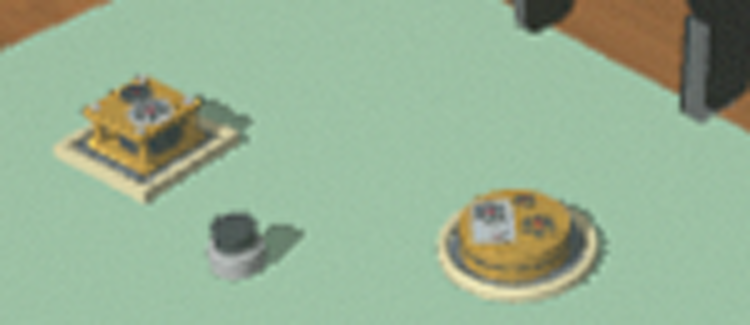

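The square, at crop (145,125), and the large round, at crop (515,235), lie flat inside their lips, top up. Offsets are within tolerance for all four, so I'm handing in.

```bash
python3 -c "
from plant import *
print(job_done(), sense()['time'])"
```

```text
the job is handed in; nothing more can be done
the job is handed in; nothing more can be done
```

All four movements lie flat and top up in their own trays, with the oil cup and eye loupe left alone, and I handed the job in after about 40 s of robot time.

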